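Balance the centrifuge rotor

TASK

The six tubes in the centrifuge rotor have been loaded out of balance: there are two of each of three kinds, and none has its twin straight across the hub. Move tubes from cup to cup, with the free cup of the white stand to park one in, until each of the three pairs sits in opposite cups, all six upright and fully down in the rotor. Keep the filled tubes upright as you carry them, and leave the beaker and the amber bottle where they stand.

Things in the scene. Friction and masses are not known exactly. Their poses are not given: they have to be found in the camera images.
- rotor: Fixed 6-place centrifuge rotor on a stand. Cup centres 100 mm from the hub axis, 60 deg apart, the first on its x axis. Cup: bore 41 mm, mouth flared to 54, rim 92 mm and inner floor 36 mm above the bench. Star arms between cups 82 mm high, hub nut (36 mm wide) 106 mm. Origin: hub axis at bench height, z up. At the start each cup holds one tube, none has its twin opposite.
- rack: Fixed white stand, 165 x 72 mm, with one free cup for parking a tube, same as the rotor's: bore 41 mm, mouth flared to 54, rim 92 mm and inner floor 36 mm above the bench. Origin: on the cup's axis at bench height, z up; x points along the stand to its four small white-capped tubes, 98 mm high, which begin 64 mm from the cup's axis.
- tall_1: First tall tube: round body 32 mm in diameter tapering to 23 mm at the foot, wide flat blue screw cap 38 mm in diameter and 22 mm high, 112 mm in all (cap from 90 to 112 mm above its underside), 65 g. Its origin is the centre of the underside, z up along its axis. It stands on the floor of a cup.
- tall_2: Second tall tube: round body 32 mm in diameter tapering to 23 mm at the foot, wide flat blue screw cap 38 mm in diameter and 22 mm high, 112 mm in all (cap from 90 to 112 mm above its underside), 65 g. Its origin is the centre of the underside, z up along its axis. It stands on the floor of a cup.
- neck_1: First narrow-necked tube: round body 32 mm in diameter tapering to 23 mm at the foot, shoulder sloping in from 68 to 80 mm, slim neck 16 mm in diameter, small blue screw cap 20 mm in diameter from 88 to 108 mm above its underside, 55 g. Its origin is the centre of the underside, z up along its axis. It stands on the floor of a cup.
- neck_2: Second narrow-necked tube: round body 32 mm in diameter tapering to 23 mm at the foot, shoulder sloping in from 68 to 80 mm, slim neck 16 mm in diameter, small blue screw cap 20 mm in diameter from 88 to 108 mm above its underside, 55 g. Its origin is the centre of the underside, z up along its axis. It stands on the floor of a cup.
- low_1: First low tube: round body 32 mm in diameter tapering to 23 mm at the foot, wide blue screw cap 38 mm in diameter from 66 to 86 mm above its underside, and on top of the cap a raised finger bar 32 x 9 mm, up to 97 mm, across a pale inset, 50 g. Its origin is the centre of the underside, z up along its axis. It stands on the floor of a cup.
- low_2: Second low tube: round body 32 mm in diameter tapering to 23 mm at the foot, wide blue screw cap 38 mm in diameter from 66 to 86 mm above its underside, and on top of the cap a raised finger bar 32 x 9 mm, up to 97 mm, across a pale inset, 50 g. Its origin is the centre of the underside, z up along its axis. It stands on the floor of a cup.
- beaker: Small loose glass beaker, 53 mm in diameter, 66 mm high, on the bench near the stand: a bystander. Origin: centre of its underside.
- bottle: Small loose amber bottle with a black cap, 38 mm in diameter, 77 mm high, on the bench near the stand: a bystander. Origin: centre of its underside.
Not all that is in view belongs to the job. What is shaped like the tall_2 but green is not meant.

How it is judged (in metres and radians):
At the end, for the whole second after the job is handed in: All six tubes stand released and at rest in the rotor's cups: underside less than 6 mm above the cup floor, 88 to 112 mm from the hub axis, leaning less than 0.25 rad; and the two of each kind are 186 to 214 mm apart, i.e. in opposite cups (200 mm; cups two apart are 173 mm) (horizontal distance between tall_1 and tall_2 between 0.186 and 0.214 m and horizontal distance between neck_1 and neck_2 between 0.186 and 0.214 m and horizontal distance between low_1 and low_2 between 0.186 and 0.214 m and horizontal distance between tall_1 and rotor between 0.088 and 0.112 m and z of each of tall_1, tall_2, neck_1, neck_2, low_1, low_2 in the frame of rotor below 0.042 m and angle between each of tall_1, tall_2, neck_1, neck_2, low_1, low_2's own z axis and vertical below 0.25 rad and linear speed of each of tall_1, tall_2, neck_1, neck_2, low_1, low_2 below 0.02 m/s and horizontal distance between tall_2 and rotor between 0.088 and 0.112 m and horizontal distance between neck_1 and rotor between 0.088 and 0.112 m and horizontal distance between neck_2 and rotor between 0.088 and 0.112 m and horizontal distance between low_1 and rotor between 0.088 and 0.112 m and horizontal distance between low_2 and rotor between 0.088 and 0.112 m); the robot touches nothing.
It fails at once if a tube is tipped by more than 0.8 rad (angle between any of tall_1, tall_2, neck_1, neck_2, low_1, low_2's own z axis and vertical above 0.8 rad).
It fails at once if the beaker or the amber bottle is shifted by more than 30 mm or knocked over (distance of any of beaker, bottle from where it was at the start of the episode above 0.03 m or angle between any of beaker, bottle's own z axis and vertical above 0.6 rad).
It also fails if it takes over 104 s, if anything falls off the work surface, if the arm or the gripper's body presses on something with over 40 N, if the wrist force passes 120 N, or if a joint passes its speed limit or range.

ROBOT

A 6-joint arm with a two-finger parallel gripper is mounted at the origin on the work surface. World frame = base frame: x ahead of the robot, y to its left, z up, the work surface at z = 0. Lengths are in mm, angles in rad, forces in N, time in s.
With the tool pointing down it reaches from about 350 to 875 mm from the base axis. Payload 4.2 kg.
Tool frame: the origin (TCP) lies at the very end of the fingers, on their centre line; the grasp point (between the pads) lies 19 mm behind it; z points along the fingers, y is the direction in which the jaws open and shut (so a half turn about z gives the same grasp; the last joint's range is limited). The gripper opens to 87 mm and grips with 3 to 60 N. Pads are 19 mm wide; open, the fingers measure 117 mm over their backs; the gripper's body (75 mm by 190 mm) begins 51 mm behind the grasp point.
Start: joints at [-1.003, 0.385, 0.008, 0, -1.194, -0.259], TCP at [189.963, -595.41, 222.55] pointing down, gripper open.
Joint ranges: [-3.14, 3.14], [-1.21, 2.06], [-1.07, 1.41], [-3.16, 2.05], [-2.99, -0.16], [-3.1, 3.1]. Speed limits (rad/s): [2.79, 2.79, 3.14, 3.14, 3.14, 3.14].

INTERFACE

Orientations are given as a unit quaternion [w, x, y, z].
In Python, from cell import arm, eyes, finish_job gives the robot as it stands. The module is installed in compiled form; this text tells all that it offers.
- The arm moves only by the tool send_rows, never from a script. Its argument "series" is a list of rows, each a list of 5 numbers: the finger opening in cm, from 0 to 8.7, then the shift along the tool's x, y, z in cm, then the turn about the tool's z in degrees. In form: [[hand, x, y, z, yaw], ...]. A call has 1 to 10 rows; each row is the pose to reach, as a shift and turn from the pose commanded when the call began, along the tool's axes at that moment; what a row does not reach only later rows make up. A row lasts 1/10 s, in which the tool goes at most 50 mm and 8.59 degrees, less where a joint would pass 70% of its speed; a pose out of reach is approached as far as the arm can. A call with a gripper value outside its range is refused whole. The fingers move at their own pace and stop on an object; "force" is the grip in N (left out, the last holds). Time passes only in rows, so rows that repeat a pose let the fingers close. It gives the time, the measured TCP pose, the force and the opening at its end, in the units of the state.
- arm.sense(): the state, without advancing time (a new reading comes with each control period).
- eyes.read_camera(name): name is "scene" or "top" or "wrist"; returns the picture (400x640x3 uint8, red, green, blue); there is no depth.
- eyes.camera_params(name): a dict with "mtx" (3x3 intrinsics, pixels), "view" (4x4, takes a point from world to camera coordinates); the wrist camera has in their place "T_tool_cam" (4x4, takes a point from camera to tool coordinates, whose origin is the TCP and whose axes are the flange's). Camera axes: x right, y down, z forward; pixel columns grow to the right and rows downward; lengths in mm; the calibration is good to about 2 mm. A picture is of the moment at which its call begins: read the wrist's pose just before it. camera_params takes no time and is no camera call.
- finish_job(): hands the job in, once; it reports no verdict.
Trained networks look in the newest picture that a camera, given by its name, has taken for a name from the list of things; names that differ only in an ending like _2 or _b are one class to them, and where a whole thing is asked for, a point or a joint stands for the part that bears it (a point fixed in the world has none). Each returns a list of dicts, best first, with "p" (0 to 1); they miss things now and then, are a little off and sometimes report something else, mostly with a low value. They report only what shows in the picture. A call takes as long as a camera call. They do not tell look-alikes from the thing itself.
- eyes.spot_in(camera, label): "xyz" ([x, y, z] in mm, in the coordinates of the camera as it stood for that picture, good to about 4 mm: the middle of the surface that is visible of it).
- eyes.tip_of(camera, label): "xyz" ([x, y, z] in mm, in the coordinates of the camera as it stood for that picture, good to about 4 mm: a listed point, or the origin of a listed thing).
The state is a dict: "time_s": time; "qpos": joint angles; "joint_velocities": joint speeds; "joint_efforts": joint torques, N m; "eef_pos": TCP position; "orientation": TCP orientation; "force": force on the tool from outside, world axes, zero at the start; "moment": the same for the moment, N m; "width": finger opening in mm.
Only numpy, scipy, OpenCV 4.12 (cv2) and the standard library are available. Lean on these libraries where they do the work, as an engineer would, in place of code of your own. Each camera call takes 0.05 s, during which the arm holds its last target.

## Working session

There is one attempt and no reset: what is moved stays moved. The work goes in short steps, Python scripts to look and compute and a tool call to move; the robot and the scene stay as the last step left them, time stands still between calls to the robot, and variables do not carry over. Pictures are saved under pics/ and viewed, and the job is handed in when it is done.

Besides the shell and the picture viewer there is one more tool, called after ">>>" as name(argument=value, ...), one argument or row to a line, values as JSON. send_rows: Moves the arm, as the interface text tells. Its arguments: {"type":"object","properties":{"series":{"type":"array"},"force":{"type":"number"}},"required":["series"]}

```bash
mkdir -p pics; cat > h.py <<'E'
import numpy as np, cv2
from cell import arm, eyes, finish_job
def snap(cam,name):
    im=eyes.read_camera(cam); cv2.imwrite('pics/'+name+'.png',im[:,:,::-1]); return im
def toworld(cam,p,st=None):
    P=eyes.camera_params(cam); p=np.r_[p,1]
    return (np.linalg.inv(np.array(P['view']))@p)[:3]
def proj(cam,X):
    P=eyes.camera_params(cam); c=np.array(P['view'])@np.r_[X,1]; u=np.array(P['mtx'])@c[:3]; return u[:2]/u[2]
def ray(cam,uv,z):
    P=eyes.camera_params(cam); V=np.linalg.inv(np.array(P['view']));
    d=V[:3,:3]@np.linalg.inv(np.array(P['mtx']))@np.array([uv[0],uv[1],1.]); o=V[:3,3]
    return o+d*(z-o[2])/d[2]
E
python3 - <<'E'
from h import *
np.set_printoptions(precision=1,suppress=True)
print(arm.sense())
for c in ('top','scene'):
    snap(c,c+'0')
    for l in ['rotor','rack','tall_1','neck_1','low_1','beaker','bottle']:
        for r in eyes.tip_of(c,l): print(c,l,round(r['p'],2),toworld(c,r['xyz']),proj(c,toworld(c,r['xyz'])))
snap('wrist','wrist0')
print(eyes.camera_params('wrist'))
E
```

```text
{'time_s': 0.0, 'qpos': array([-1. ,  0.4,  0. , -0. , -1.2, -0.3]), 'joint_velocities': array([-0., -0., -0., -0.,  0.,  0.]), 'joint_efforts': array([ -0. , -39.1,  18.7,   4.2,   0. ,  -0. ]), 'eef_pos': array([ 189.8, -594.8,  221.4]), 'orientation': array([-0. , -0.2,  1. ,  0. ]), 'force': array([ 0.2,  1. , -0.1]), 'moment': array([-0., -0., -0.]), 'width': 87.25745503456294}
top rotor 0.82 [ 531.2 -170.2   -3. ] [390.2 203.4]
top rack 0.88 [538.1 161.7  -1.7] [253.6 199.6]
top tall_1 0.74 [ 578.8 -253.7   31.8] [427.6 181.8]
top tall_1 0.64 [ 477.2 -252.7   36.1] [428.4 224.8]
top tall_1 0.59 [ 336.7 -260.3   -3.6] [429.2 285.4]
top neck_1 0.5 [ 431.  -161.2   36.6] [388.9 244.5]
top neck_1 0.48 [491.7 -82.   37.2] [354.6 218. ]
top low_1 0.54 [591.6 -83.8  34.3] [355.3 175.9]
top low_1 0.51 [ 631.8 -173.4   35.6] [393.3 159.3]
top beaker 0.8 [446.  165.9  -4.8] [251.1 237.4]
top beaker 0.55 [ 630.2 -173.4   37. ] [393.4 159.8]
top bottle 0.82 [709.8 144.9  -3. ] [262.2 131.2]
top bottle 0.19 [540.2 161.7  -0.6] [253.6 198.7]
scene rotor 0.78 [ 532.8 -169.4    2.7] [263.1 205
[... 169 characters left out ...]
 tall_1 0.67 [ 577.2 -258.3   34.7] [219.3 200.9]
scene neck_1 0.74 [ 636.5 -174.8   36.7] [244.2 223.7]
scene neck_1 0.63 [488.7 -82.5  38.2] [302.8 187.8]
scene neck_1 0.59 [ 434.  -162.6   38.9] [277.5 169. ]
scene low_1 0.79 [ 636.6 -179.2   35.5] [242.3 223.8]
scene low_1 0.79 [588.9 -84.9  32.5] [289.9 217.4]
scene beaker 0.75 [444.4 169.1  -2.8] [408.8 205.6]
scene bottle 0.84 [714.2 144.1  -1.9] [382.6 290.3]
{'mtx': array([[289.6,   0. , 316.1],
       [  0. , 289.6, 198.3],
       [  0. ,   0. ,   1. ]]), 'T_tool_cam': array([[   0. ,   -1. ,   -0.2,   67.6],
       [   1. ,    0. ,   -0. ,   -0.8],
       [   0. ,   -0.2,    1. , -162.1],
       [   0. ,    0. ,    0. ,    1. ]])}
```

```bash
python3 - <<'E'
import cv2
a=cv2.imread('pics/top0.png')[100:310,210:470]; cv2.imwrite('pics/top0c.png',cv2.resize(a,None,fx=2.8,fy=2.8,interpolation=2))
a=cv2.imread('pics/scene0.png')[80:320,180:460]; cv2.imwrite('pics/scene0c.png',cv2.resize(a,None,fx=2.5,fy=2.5,interpolation=2))
E
```

```text
(no output)
```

View pics/top0c.png

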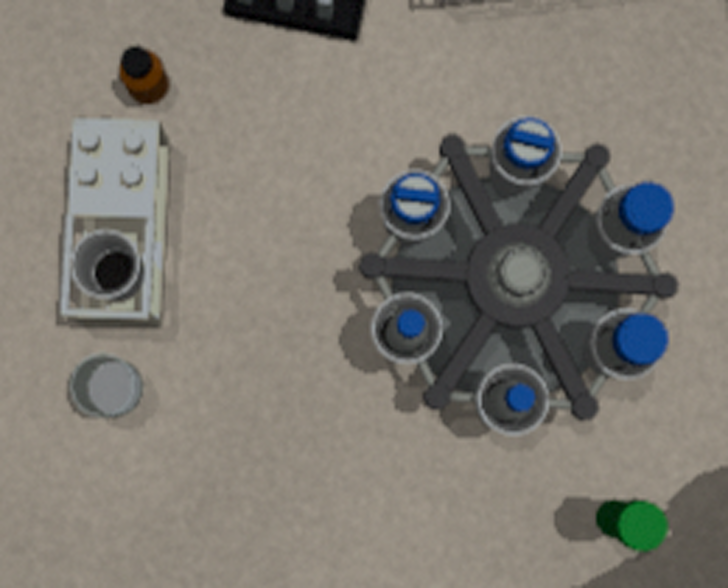

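View pics/scene0c.png

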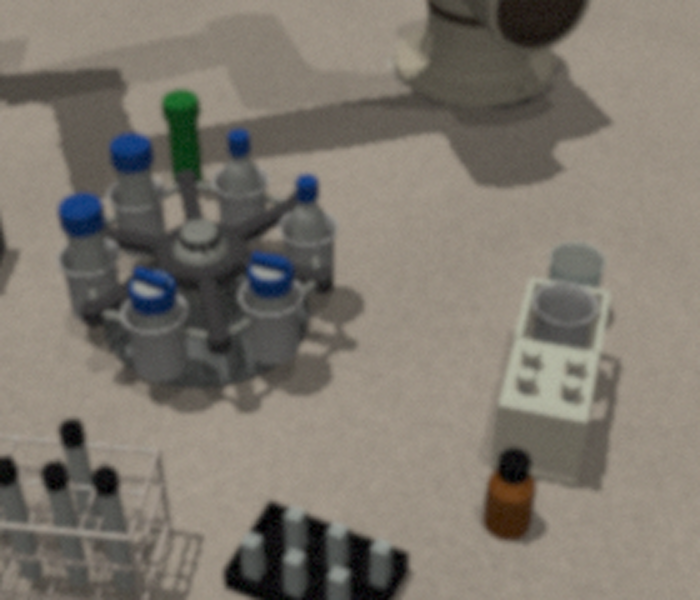

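```bash
cat >> h.py <<'E'
def tubes(cam):
    out=[]
    for l in ['tall_1','neck_1','low_1']:
        for r in eyes.tip_of(cam,l): out.append((l[:4],round(r['p'],2),toworld(cam,r['xyz'])))
    return out
E
python3 - <<'E'
from h import *
from scipy.optimize import least_squares
np.set_printoptions(precision=1,suppress=True)
D=np.array([[578.8,-253.7,5],[477.2,-252.7,4],[431,-161.2,3],[491.7,-82,2],[591.6,-83.8,1],[631.8,-173.4,0],
[478.2,-254.9,4],[577.2,-258.3,5],[636.5,-174.8,0],[636.6,-179.2,0],[488.7,-82.5,2],[434,-162.6,3],[588.9,-84.9,1]])
L=[[531.2,-170.2],[532.8,-169.4]]
def cup(x,k): return np.stack([x[0]+100*np.cos(x[2]+np.pi/3*k),x[1]+100*np.sin(x[2]+np.pi/3*k)],-1)
f=lambda x: np.r_[(cup(x,D[:,2])-D[:,:2]).ravel(),(x[:2]-np.array(L)).ravel()]
s=least_squares(f,[532,-170,0.]);print(s.x[:2],np.degrees(s.x[2]),f(s.x))
C=cup(s.x,np.arange(6));print(C)
a=cv2.resize(cv2.imread('pics/top0.png'),None,fx=3,fy=3)
for c in C:
  for z in (92,):
    pts=np.array([proj('top',[c[0]+27*np.cos(t),c[1]+27*np.sin(t),z]) for t in np.linspace(0,6.28,40)])
    cv2.polylines(a,[np.int32(pts*3+1)],True,(0,255,255),1)
c=[539,161]
pts=np.array([proj('top',[c[0]+27*np.cos(t),c[1]+27*np.sin(t),92]) for t in np.linspace(0,6.28,40)]);cv2.polylines(a,[np.int32(pts*3+1)],True,(0,255,255),1)
cv2.imwrite('pics/fit.png',a[390:890,680:1380])
q=arm.sense()['orientation'];from scipy.spatial.transform import Rotation as R
print(q,R.from_quat(q,scalar_first=True).as_matrix())
E
```

```text
[ 533.8 -169.2] -3.589679678611727 [-0.6 -5.   1.2  0.2  3.  -1.7 -2.4  2.4 -2.5 -2.1  1.8 -2.   0.2  2.4
  1.  -0.4 -2.9 -0.6 -3.   3.8  0.6  2.9 -0.  -0.3  0.2 -1.   2.6  1.
  1.   0.2]
[[ 633.6 -175.4]
 [ 589.1  -85.9]
 [ 489.3  -79.6]
 [ 434.  -162.9]
 [ 478.4 -252.5]
 [ 578.2 -258.7]]
[ 0.  -0.2  1.  -0. ] [[-1.  -0.3  0. ]
 [-0.3  1.  -0. ]
 [ 0.  -0.  -1. ]]
```

View pics/fit.png

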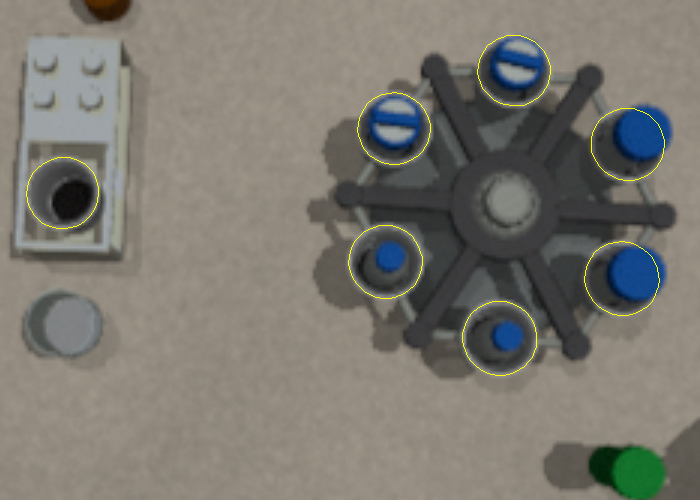

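```bash
cat >> h.py <<'E'
from scipy.spatial.transform import Rotation as R
def go(X,cmd=None):
    s=arm.sense(); M=R.from_quat(s['orientation'],scalar_first=True).as_matrix()
    p=s['eef_pos'] if cmd is None else np.array(cmd)
    a=np.degrees(np.arctan2(M[1,1],M[0,1]))
    print('pos',s['eef_pos'],'ydir',a,'shift cm',M.T@(np.array(X)-p)/10, 'w',s['width'],'t',s['time_s'])
E
python3 -c "
from h import *
np.set_printoptions(precision=2,suppress=True)
go([589,-86,230],[189.963,-595.41,222.55])"
```

```text
pos [ 189.97 -595.41  222.57] ydir 107.69135288786433 shift cm [-53.5   36.41  -0.75] w 87.04105836361633 t 0.85
```

>>> send_rows(
  series=[
    [7, -2, 1.4, 0, 3],
    [7, -6, 4, 0, 8],
    [7, -10, 6.8, 0, 14],
    [7, -14, 9.5, 0, 17.7],
    [7, -18, 12.2, 0, 17.7],
    [7, -22, 15, -0.3, 17.7],
    [7, -26, 17.7, -0.5, 17.7],
    [7, -30, 20.4, -0.7, 17.7],
    [7, -33, 22.5, -0.75, 17.7],
    [7, -33, 22.5, -0.75, 17.7],
  ],
)

```text
time_s: 1.85
eef_pos: [438.4, -278.0, 230.4]
orientation: [0.001, -0.003, 1.0, -0.0]
force: [-0.1, -0.6, 0.8]
width: 69.8
```

```bash
python3 -c "
from h import *
np.set_printoptions(precision=2,suppress=True)
go([589,-86,230])"
```

```text
pos [ 438.44 -277.97  230.44] ydir 90.30600581760893 shift cm [-15.16  19.12   0.07] w 69.82766606911323 t 1.85
```

>>> send_rows(
  series=[
    [7, -2, 3, 0, 0],
    [7, -5, 6.5, 0, 0],
    [7, -8, 10, 0, 0],
    [7, -11, 14, 0, 0],
    [7, -13.5, 17.2, 0, 0],
    [7, -15.1, 19.1, 0, 0.3],
    [7, -15.1, 19.1, 0, 0.3],
    [7, -15.1, 19.1, 0, 0.3],
  ],
)

```text
time_s: 2.65
eef_pos: [586.8, -90.0, 229.6]
orientation: [-0.001, 0.002, 1.0, -0.0]
force: [-0.5, -0.3, -0.1]
width: 69.7
```

```bash
python3 -c "
from h import *
np.set_printoptions(precision=2,suppress=True)
go([589,-86,97]); snap('wrist','w1')"
```

```text
pos [586.76 -89.97 229.65] ydir 89.71499211168548 shift cm [-0.24  0.4  13.26] w 69.73539056166531 t 2.65
```

View pics/w1.png

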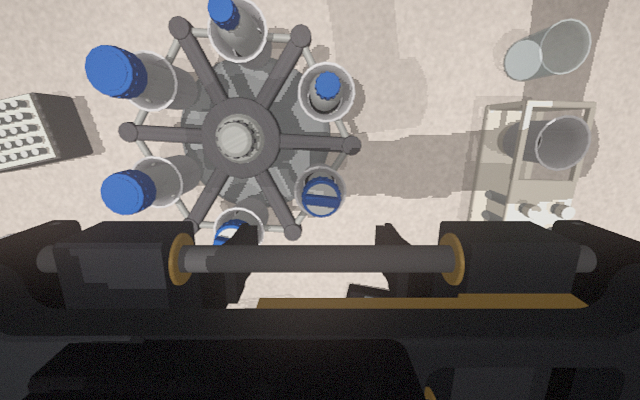

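```bash
cat >> h.py <<'E'
def wproj(X):
    s=arm.sense(); P=eyes.camera_params('wrist'); T=np.eye(4); T[:3,:3]=R.from_quat(s['orientation'],scalar_first=True).as_matrix(); T[:3,3]=s['eef_pos']
    c=np.linalg.inv(T@np.array(P['T_tool_cam']))@np.r_[X,1]; u=np.array(P['mtx'])@c[:3]; return u[:2]/u[2]
E
python3 -c "
from h import *
np.set_printoptions(precision=2,suppress=True)
go([589,-86,97]);print(wproj([589,-86,122]),wproj([633.6,-175.4,92]),wproj([533.8,-169.2,106]),wproj([539,161,92]))"
```

```text
pos [586.44 -90.47 229.87] ydir 89.66213718926264 shift cm [-0.26  0.45 13.29] w 70.00612147206593 t 2.7
[321.81 199.27] [240.2  232.09] [235.67 140.5 ] [563.72 143.1 ]
```

>>> send_rows(
  series=[
    [7, -0.25, 0.43, 1, 0],
    [7, -0.25, 0.43, 3.5, 0],
    [7, -0.25, 0.43, 6, 0],
    [7, -0.25, 0.43, 8, 0],
    [7, -0.25, 0.43, 8, 0],
    [7, -0.25, 0.43, 8, 0],
  ],
)

```text
time_s: 3.3
eef_pos: [589.4, -86.2, 150.2]
orientation: [-0.0, 0.003, 1.0, -0.0]
force: [0.2, -0.5, -0.1]
width: 69.7
```

```bash
python3 -c "
from h import *
np.set_printoptions(precision=2,suppress=True)
go([589,-86,97]);snap('wrist','w2');print(wproj([589,-86,122]))"
```

```text
pos [589.35 -86.19 150.19] ydir 89.65729759266814 shift cm [0.03 0.02 5.32] w 69.72229820155522 t 3.3
[317.54 222.53]
```

View pics/w2.png

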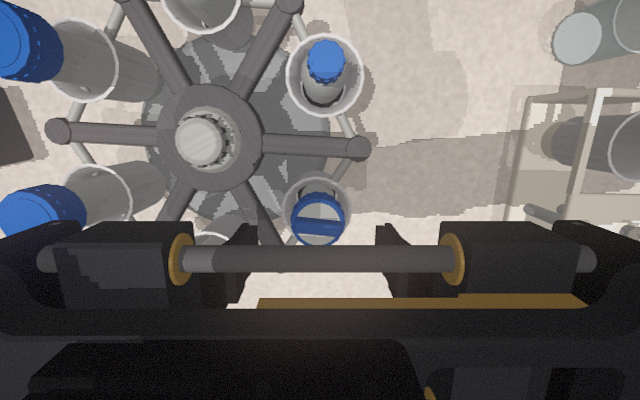

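>>> send_rows(
  series=[
    [7, 0, 0, 1.5, 0.3],
    [7, 0, 0, 3.5, 0.3],
    [7, 0, 0, 5.1, 0.3],
    [7, 0, 0, 5.3, 0.3],
    [3, 0, 0, 5.3, 0.3],
    [3, 0, 0, 5.3, 0.3],
    [3, 0, 0, 5.3, 0.3],
    [3, 0, 0, 5.3, 0.3],
    [3, 0, 0, 5.3, 0.3],
  ],
  force=25,
)

```text
time_s: 4.25
eef_pos: [589.8, -85.5, 97.6]
orientation: [0.0, 0.005, 1.0, 0.0]
force: [-0.1, -0.4, -0.3]
width: 37.7
```

>>> send_rows(
  series=[
    [3, 0, 0, -0.5, 0],
    [3, 0, 0, -2, 0],
    [3, 0, 0, -4, 0],
    [3, 0, 0, -6.5, 0],
    [3, 0, 0, -9, 0],
    [3, 0, 0, -11.5, 0],
    [3, 0, 0, -12.7, 0],
    [3, 0, 0, -13, 0],
    [3, 0, 0, -13, 0],
  ],
)

```text
time_s: 5.15
eef_pos: [589.1, -85.4, 226.6]
orientation: [-0.0, 0.005, 1.0, 0.0]
force: [-0.1, 0.5, -1.1]
width: 37.2
```

```bash
python3 -c "
from h import *
np.set_printoptions(precision=2,suppress=True)
go([539,161,228]);snap('wrist','w3');snap('scene','s3');a=cv2.imread('pics/scene0.png')
a=cv2.imread('pics/scene0.png');a=cv2.imread('pics/s3.png')[60:300,180:460];cv2.imwrite('pics/s3c.png',cv2.resize(a,None,fx=2.5,fy=2.5))"
```

```text
pos [589.15 -85.39 226.57] ydir 89.38125401844215 shift cm [ 5.28 24.58 -0.13] w 37.16375684453111 t 5.15
```

View pics/s3c.png

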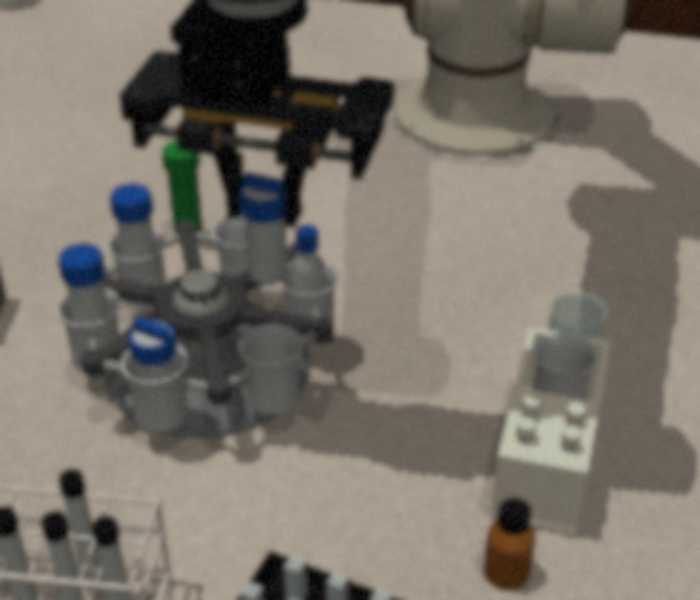

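The low tube hangs upright in the gripper at (262,225) and its cup at (272,360) is empty. On to the rack.

>>> send_rows(
  series=[
    [3, 0.2, 1, 0, 0],
    [3, 0.8, 4, 0, 0],
    [3, 1.7, 8, 0, 0],
    [3, 2.6, 12, 0, 0],
    [3, 3.5, 16, 0, 0],
    [3, 4.3, 20, 0, 0],
    [3, 5, 23.3, 0, 0],
    [3, 5.3, 24.6, 0, 0],
    [3, 5.3, 24.6, 0, 0],
    [3, 5.3, 24.6, 0, 0],
  ],
)

```text
time_s: 6.25
eef_pos: [538.8, 160.8, 226.6]
orientation: [-0.0, 0.005, 1.0, -0.0]
force: [-0.1, -0.4, 0.1]
width: 37.5
```

```bash
python3 -c "
from h import *
np.set_printoptions(precision=2,suppress=True)
go([539,161,97]);snap('wrist','w4');snap('top','t4');
a=cv2.imread('pics/t4.png')[120:280,200:360];cv2.imwrite('pics/t4c.png',cv2.resize(a,None,fx=3,fy=3))"
```

```text
pos [538.82 160.81 226.57] ydir 89.41003454897094 shift cm [-0.03  0.03 12.96] w 37.5046825345749 t 6.25
```

View pics/w4.png

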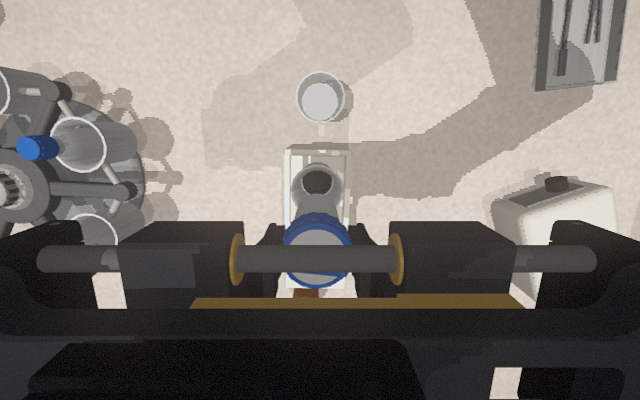

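View pics/t4c.png

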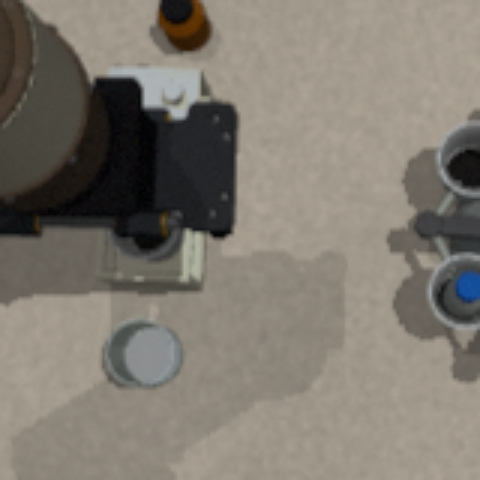

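>>> send_rows(
  series=[
    [3, 0, 0, 1, 0],
    [3, 0, 0, 3, 0],
    [3, 0, 0, 5, 0],
    [3, 0, 0, 7, 0],
    [3, 0, 0, 8.5, 0],
    [3, 0, 0, 10, 0],
    [3, 0, 0, 11.3, 0],
    [3, 0, 0, 12.2, 0],
    [3, 0, 0, 12.6, 0],
    [3, 0, 0, 12.6, 0],
  ],
)

```text
time_s: 7.35
eef_pos: [539.1, 160.8, 100.6]
orientation: [-0.0, 0.005, 1.0, -0.0]
force: [0.5, -0.4, -1.0]
width: 37.2
```

```bash
python3 -c "
from h import *
np.set_printoptions(precision=2,suppress=True)
go([539,161,97]);print(arm.sense()['force'],arm.sense()['moment']);snap('wrist','w5')"
```

```text
pos [539.05 160.77 100.59] ydir 89.37684971759579 shift cm [0.01 0.02 0.36] w 37.16400935867704 t 7.35
[ 0.54 -0.44 -0.99] [ 0.02 -0.04  0.03]
```

View pics/w5.png

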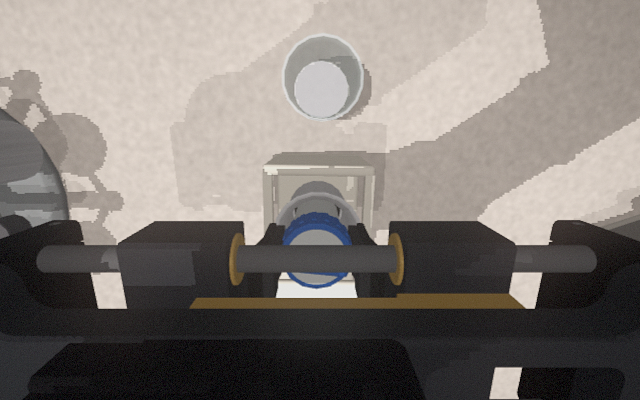

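>>> send_rows(
  series=[
    [3, 0, 0, 0.2, 0],
    [3, 0, 0, 0.3, 0],
    [6.5, 0, 0, 0.3, 0],
    [6.5, 0, 0, 0.3, 0],
    [6.5, 0, 0, 0.3, 0],
    [6.5, 0, 0, -1, 0],
    [6.5, 0, 0, -4, 0],
    [6.5, 0, 0, -8, 0],
    [6.5, 0, 0, -12, 0],
    [6.5, 0, 0, -14, 0],
  ],
)

```text
time_s: 8.4
eef_pos: [540.7, 161.5, 246.6]
orientation: [0.004, 0.005, 1.0, 0.002]
force: [0.2, 0.3, -1.0]
width: 65.0
```

```bash
python3 -c "
from h import *
np.set_printoptions(precision=2,suppress=True)
go([578,-257,240]);snap('wrist','w6')"
```

```text
pos [540.67 161.51 246.59] ydir 89.42859077860673 shift cm [ -4.15 -41.81   0.56] w 65.01136562631045 t 8.4
```

View pics/w6.png

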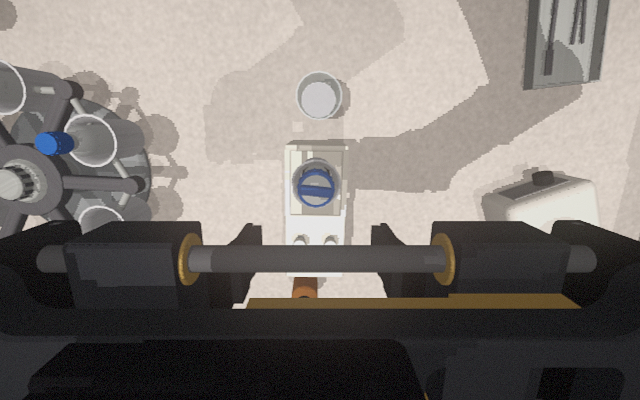

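>>> send_rows(
  series=[
    [7, -0.1, -1.5, 0, 0],
    [7, -0.5, -5.5, 0, 0],
    [7, -1, -10, 0, 0],
    [7, -1.5, -15, 0, 0],
    [7, -2, -20, 0, 0],
    [7, -2.5, -25, 0, 0],
    [7, -3, -30, 0, 0],
    [7, -3.5, -35, 0, 0],
    [7, -3.9, -39, 0, -0.6],
    [7, -3.9, -40.5, 0, -0.6],
  ],
)

```text
time_s: 9.45
eef_pos: [572.5, -248.4, 239.5]
orientation: [-0.001, 0.002, 1.0, 0.0]
force: [-0.5, -0.5, 0.4]
width: 70.4
```

>>> send_rows(
  series=[
    [7, 0, -0.7, 0, 0],
    [7, 0, -1.4, 0, 0],
    [7, 0, -1.4, 0, 0],
    [7, 0, -1.4, 0, 0],
  ],
)

```text
time_s: 9.85
eef_pos: [573.9, -257.2, 241.2]
orientation: [0.0, -0.001, 1.0, 0.0]
force: [0.6, -0.0, -0.0]
width: 69.7
```

```bash
python3 -c "
from h import *
np.set_printoptions(precision=2,suppress=True)
go([578.2,-258,118]);snap('wrist','w7');print(wproj([578.2,-258,148]),wproj([578.2,-258,92]))"
```

```text
pos [ 573.9  -257.22  241.2 ] ydir 90.07394767465172 shift cm [-0.43 -0.08 12.32] w 69.7432814360767 t 9.85
[316.24 204.93] [316.24 191.22]
```

View pics/w7.png

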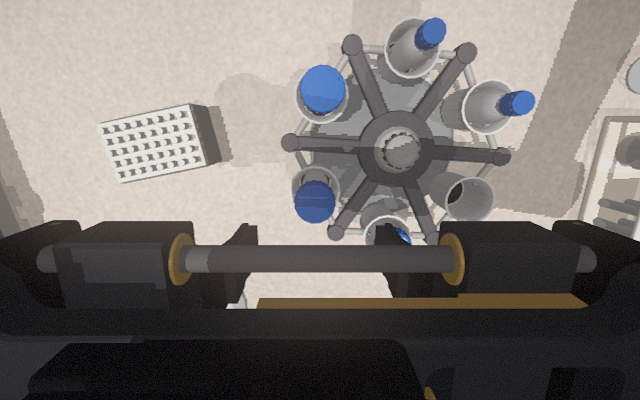

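>>> send_rows(
  series=[
    [7, -0.3, -0.1, 1, 0],
    [7, -0.35, -0.1, 4, 0],
    [7, -0.35, -0.1, 7.5, 0],
    [7, -0.35, -0.1, 10.5, 0],
    [7, -0.35, -0.1, 12, 0],
    [7, -0.35, -0.1, 12.3, 0],
    [3, -0.35, -0.1, 12.3, 0],
    [3, -0.35, -0.1, 12.3, 0],
    [3, -0.35, -0.1, 12.3, 0],
    [3, -0.35, -0.1, 12.3, 0],
  ],
)

```text
time_s: 10.9
eef_pos: [577.9, -259.4, 119.2]
orientation: [0.001, 0.0, 1.0, -0.0]
force: [0.6, -0.2, -0.2]
width: 45.8
```

>>> send_rows(
  series=[
    [3, 0, 0, 0, 0],
    [3, 0, 0, -0.5, 0],
    [3, 0, 0, -2, 0],
    [3, 0, 0, -4.5, 0],
    [3, 0, 0, -7.5, 0],
    [3, 0, 0, -10.5, 0],
    [3, 0, 0, -12.7, 0],
    [3, 0, 0, -13, 0],
    [3, 0, 0, -13, 0],
  ],
)

```text
time_s: 11.8
eef_pos: [577.2, -259.2, 248.2]
orientation: [0.0, 0.0, 1.0, 0.0]
force: [0.3, -0.4, -0.5]
width: 37.4
```

```bash
python3 -c "
from h import *
np.set_printoptions(precision=2,suppress=True)
go([589,-86,247]);snap('wrist','w8')"
```

```text
pos [ 577.22 -259.15  248.19] ydir 89.97891152810601 shift cm [-1.17 17.32  0.13] w 37.35299973085728 t 11.8
```

View pics/w8.png

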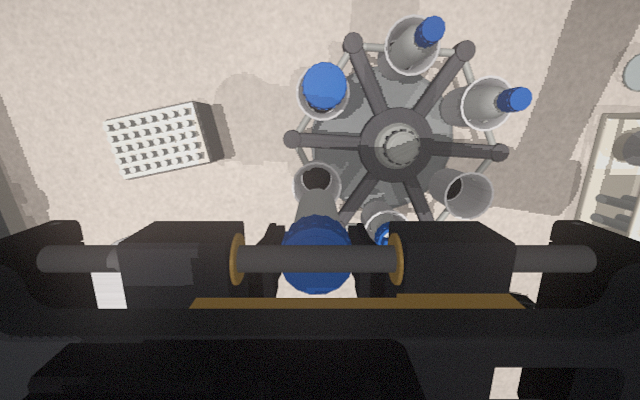

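>>> send_rows(
  series=[
    [3, 0, 1, 0, 0],
    [3, -0.2, 3.5, 0, 0],
    [3, -0.5, 7, 0, 0],
    [3, -0.8, 11, 0, 0],
    [3, -1, 14.5, 0, 0],
    [3, -1.2, 16.8, 0, 0],
    [3, -1.2, 17.3, 0, 0],
    [3, -1.2, 17.3, 0, 0],
    [3, -1.2, 17.3, 0, 0],
  ],
)

```text
time_s: 12.75
eef_pos: [589.0, -86.7, 247.3]
orientation: [-0.001, 0.0, 1.0, -0.0]
force: [-1.0, -0.3, -0.7]
width: 37.4
```

```bash
python3 -c "
from h import *
np.set_printoptions(precision=2,suppress=True)
go([589,-86,119]);snap('wrist','w9');print(wproj([589,-86,92]))"
```

```text
pos [588.98 -86.72 247.33] ydir 89.97242219766441 shift cm [-0.02  0.07 12.83] w 37.40410444396831 t 12.75
[318.   186.43]
```

View pics/w9.png

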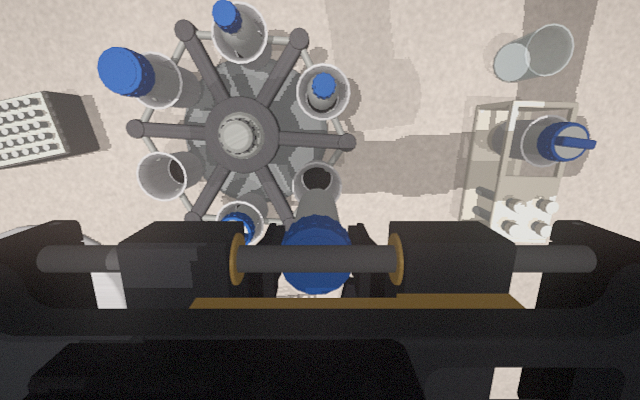

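>>> send_rows(
  series=[
    [3, 0, 0, 1, 0],
    [3, 0, 0.05, 3, 0],
    [3, 0, 0.05, 5.5, 0],
    [3, 0, 0.05, 8, 0],
    [3, 0, 0.05, 10, 0],
    [3, 0, 0.05, 11.5, 0],
    [3, 0, 0.05, 12.4, 0],
    [3, 0, 0.05, 12.7, 0],
    [3, 0, 0.05, 12.8, 0],
    [3, 0, 0.05, 12.8, 0],
  ],
)

```text
time_s: 13.8
eef_pos: [589.8, -86.0, 120.7]
orientation: [0.001, 0.0, 1.0, -0.0]
force: [-0.2, -0.3, -0.9]
width: 37.2
```

```bash
python3 -c "
from h import *
np.set_printoptions(precision=2,suppress=True)
go([589,-86,119]);print(arm.sense()['force'])"
```

```text
pos [589.84 -86.01 120.69] ydir 89.98825532664324 shift cm [0.08 0.   0.17] w 37.22393936499366 t 13.8
[-0.23 -0.34 -0.93]
```

>>> send_rows(
  series=[
    [3, 0, 0, 0.15, 0],
    [3, 0, 0, 0.15, 0],
    [6.5, 0, 0, 0.15, 0],
    [6.5, 0, 0, 0.15, 0],
    [6.5, 0, 0, 0.15, 0],
    [6.5, 0, 0, -1, 0],
    [6.5, 0, 0, -4, 0],
    [6.5, 0, 0, -8, 0],
    [6.5, 0, 0, -11, 0],
    [6.5, 0, 0, -11.5, 0],
  ],
)

```text
time_s: 14.8
eef_pos: [591.8, -86.1, 241.1]
orientation: [0.005, -0.0, 1.0, -0.0]
force: [-0.0, -0.7, -0.5]
width: 64.7
```

```bash
python3 -c "
from h import *
np.set_printoptions(precision=2,suppress=True)
go([434,-163,235]);snap('wrist','w10');print(wproj([589,-86,148]))"
```

```text
pos [591.75 -86.08 241.14] ydir 90.03268053567612 shift cm [15.79 -7.68  0.45] w 64.66270166544216 t 14.8
[317.07 198.22]
```

View pics/w10.png

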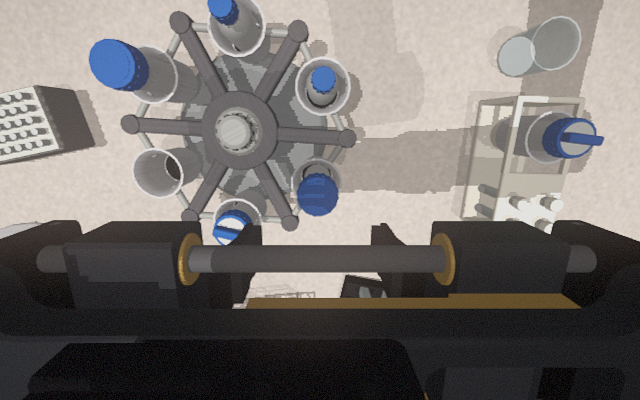

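>>> send_rows(
  series=[
    [6, 1, -0.5, 0, 0],
    [6, 4, -2, 0, 0],
    [6, 8, -4, 0, 0],
    [6, 12, -6, 0, 0],
    [6, 14.8, -7.4, 0, 0],
    [6, 15.6, -7.7, 0, 0],
    [6, 15.6, -7.7, 0, 0],
    [6, 15.6, -7.7, 0, 0],
    [6, 15.6, -7.7, 0, 0],
  ],
)

```text
time_s: 15.75
eef_pos: [434.2, -162.5, 234.6]
orientation: [-0.0, -0.0, 1.0, -0.0]
force: [-0.1, -1.2, 0.1]
width: 59.9
```

```bash
python3 -c "
from h import *
np.set_printoptions(precision=2,suppress=True)
go([434,-163,117]);snap('wrist','w11');print(wproj([434,-163,144]),wproj([434,-163,92]))"
```

```text
pos [ 434.19 -162.47  234.57] ydir 90.03380725406103 shift cm [ 0.01 -0.05 11.76] w 59.94111136780021 t 15.75
[316.55 201.14] [316.5  188.76]
```

View pics/w11.png

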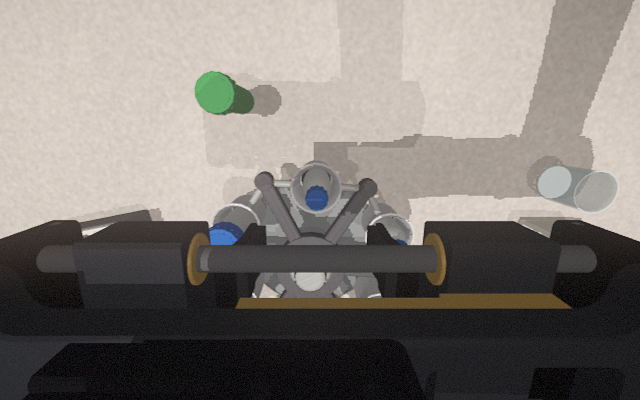

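>>> send_rows(
  series=[
    [5, 0, -0.05, 1, 0],
    [5, 0, -0.05, 4, 0],
    [5, 0, -0.05, 7.5, 0],
    [5, 0, -0.05, 10.2, 0],
    [5, 0, -0.05, 11.4, 0],
    [5, 0, -0.05, 11.7, 0],
    [5, 0, -0.05, 11.7, 0],
    [1, 0, -0.05, 11.7, 0],
    [1, 0, -0.05, 11.7, 0],
    [1, 0, -0.05, 11.7, 0],
  ],
)

```text
time_s: 16.8
eef_pos: [433.8, -163.3, 118.8]
orientation: [0.001, 0.0, 1.0, -0.0]
force: [1.2, -0.1, 0.4]
width: 33.5
```

>>> send_rows(
  series=[
    [1, 0, 0, 0, 0],
    [1, 0, 0, 0, 0],
    [1, 0, 0, -0.5, 0],
    [1, 0, 0, -2, 0],
    [1, 0, 0, -4.5, 0],
    [1, 0, 0, -7.5, 0],
    [1, 0, 0, -10.5, 0],
    [1, 0, 0, -12.7, 0],
    [1, 0, 0, -13, 0],
    [1, 0, 0, -13, 0],
  ],
)

```text
time_s: 17.8
eef_pos: [433.2, -163.2, 248.3]
orientation: [0.001, 0.0, 1.0, 0.0]
force: [-0.2, -0.3, -1.2]
width: 19.0
```

```bash
python3 -c "
from h import *
np.set_printoptions(precision=2,suppress=True)
go([577.6,-259,247]);snap('wrist','w12')"
```

```text
pos [ 433.25 -163.17  248.28] ydir 89.98022311023088 shift cm [-14.44  -9.58   0.14] w 19.048374921933135 t 17.8
```

View pics/w12.png

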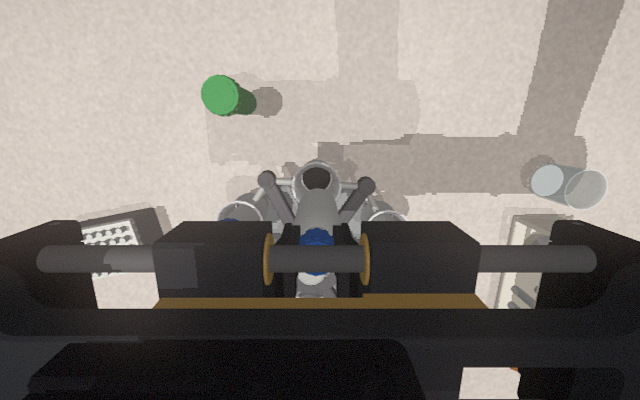

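>>> send_rows(
  series=[
    [1, -0.7, -0.5, 0, 0],
    [1, -2.5, -1.7, 0, 0],
    [1, -5.5, -3.6, 0, 0],
    [1, -8.5, -5.6, 0, 0],
    [1, -11.5, -7.6, 0, 0],
    [1, -13.7, -9.1, 0, 0],
    [1, -14.4, -9.6, 0, 0],
    [1, -14.4, -9.6, 0, 0],
    [1, -14.4, -9.6, 0, 0],
    [1, -14.4, -9.6, 0, 0],
  ],
)

```text
time_s: 18.85
eef_pos: [576.5, -258.8, 248.3]
orientation: [-0.0, -0.0, 1.0, 0.0]
force: [-0.5, 0.7, 0.1]
width: 19.5
```

```bash
python3 -c "
from h import *
np.set_printoptions(precision=2,suppress=True)
go([577.8,-258.9,118]);snap('wrist','w13');print(wproj([577.8,-258.9,92]))"
```

```text
pos [ 576.51 -258.77  248.29] ydir 90.02234651238375 shift cm [-0.13 -0.01 13.03] w 19.512162005912433 t 18.85
[316.87 187.1 ]
```

View pics/w13.png

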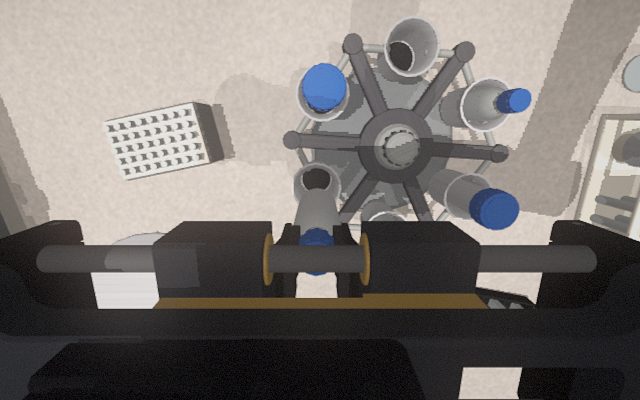

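>>> send_rows(
  series=[
    [1, -0.1, 0, 1, 0],
    [1, -0.1, 0, 3, 0],
    [1, -0.1, 0, 5.5, 0],
    [1, -0.1, 0, 8, 0],
    [1, -0.1, 0, 10, 0],
    [1, -0.1, 0, 11.5, 0],
    [1, -0.1, 0, 12.4, 0],
    [1, -0.1, 0, 12.8, 0],
    [1, -0.1, 0, 12.8, 0],
    [1, -0.1, 0, 12.8, 0],
  ],
)

```text
time_s: 19.9
eef_pos: [578.9, -259.4, 121.0]
orientation: [0.001, -0.0, 1.0, -0.0]
force: [-0.3, -0.7, -0.3]
width: 19.0
```

```bash
python3 -c "
from h import *
np.set_printoptions(precision=2,suppress=True)
go([577.8,-258.9,118.5]);print(arm.sense()['force'])"
```

```text
pos [ 578.87 -259.45  120.96] ydir 90.00877381587053 shift cm [0.11 0.05 0.25] w 19.01832328340637 t 19.9
[-0.26 -0.68 -0.27]
```

>>> send_rows(
  series=[
    [1, 0.05, 0, 0.2, 0],
    [1, 0.05, 0, 0.25, 0],
    [1, 0.05, 0, 0.25, 0],
    [4.5, 0.05, 0, 0.25, 0],
    [4.5, 0.05, 0, 0.25, 0],
    [4.5, 0.05, 0, 0.25, 0],
    [4.5, 0.05, 0, -1, 0],
    [4.5, 0.05, 0, -4, 0],
    [4.5, 0.05, 0, -8, 0],
    [4.5, 0.05, 0, -11.5, 0],
  ],
)

```text
time_s: 20.9
eef_pos: [578.0, -259.6, 237.9]
orientation: [0.001, -0.0, 1.0, -0.0]
force: [0.8, 0.9, -0.5]
width: 44.7
```

```bash
python3 -c "
from h import *
np.set_printoptions(precision=2,suppress=True)
go([539,161,236]);snap('wrist','w14')"
```

```text
pos [ 577.99 -259.57  237.86] ydir 90.00709416129187 shift cm [ 3.89 42.06  0.14] w 44.71052693595272 t 20.9
```

View pics/w14.png

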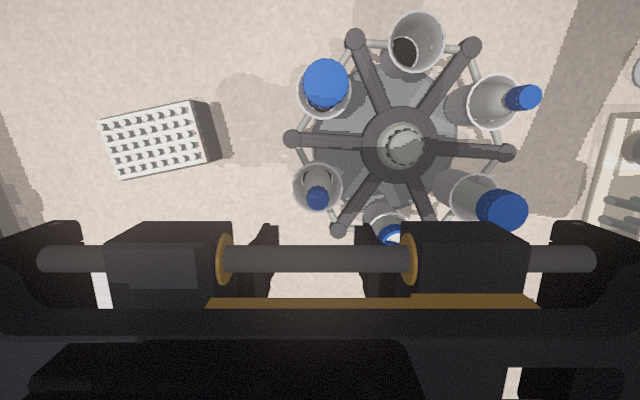

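The neck tube is seated at (317,195). Now back to the rack for the low tube.

>>> send_rows(
  series=[
    [7, 0.1, 1.5, 0, 0],
    [7, 0.5, 5.5, 0, 0],
    [7, 0.9, 10, 0, 0],
    [7, 1.4, 15, 0, 0],
    [7, 1.8, 20, 0, 0],
    [7, 2.3, 25, 0, 0],
    [7, 2.8, 30, 0, 0],
    [7, 3.3, 35, 0, 0],
    [7, 3.7, 39, 0, 0],
    [7, 3.8, 41, 0, 0],
  ],
)

```text
time_s: 21.95
eef_pos: [538.2, 154.0, 234.3]
orientation: [-0.001, -0.002, 1.0, -0.0]
force: [0.1, 1.0, 0.5]
width: 70.1
```

>>> send_rows(
  series=[
    [7, 0.1, 0.8, 0, 0],
    [7, 0.1, 1, 0, 0],
    [7, 0.1, 1, 0, 0],
    [7, 0.1, 1, 0, 0],
  ],
)

```text
time_s: 22.35
eef_pos: [538.8, 159.5, 234.9]
orientation: [-0.0, 0.001, 1.0, -0.0]
force: [-0.6, -0.0, 0.2]
width: 69.8
```

```bash
python3 -c "
from h import *
np.set_printoptions(precision=2,suppress=True)
go([539,161,97.6]);snap('wrist','w15');print(wproj([539,161,122]))"
```

```text
pos [538.81 159.52 234.94] ydir 89.90424574298 shift cm [-0.03  0.15 13.73] w 69.76383765169028 t 22.35
[318.66 195.47]
```

View pics/w15.png

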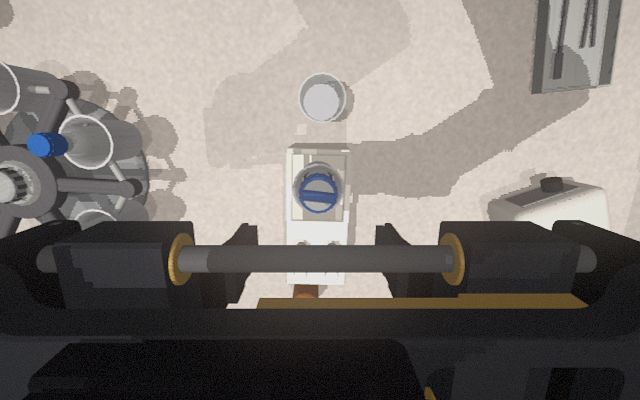

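>>> send_rows(
  series=[
    [7, 0, 0.15, 1, 0],
    [7, 0, 0.15, 4, 0],
    [7, 0, 0.15, 8, 0],
    [7, 0, 0.15, 11.5, 0],
    [7, 0, 0.15, 13.2, 0],
    [7, 0, 0.15, 13.7, 0],
    [7, 0, 0.15, 13.7, 0],
    [3, 0, 0.15, 13.7, 0],
    [3, 0, 0.15, 13.7, 0],
    [3, 0, 0.15, 13.7, 0],
  ],
)

```text
time_s: 23.4
eef_pos: [539.4, 162.5, 99.2]
orientation: [0.001, 0.0, 1.0, 0.001]
force: [0.7, 1.1, 1.4]
width: 53.4
```

>>> send_rows(
  series=[
    [3, 0, 0, 0, 0],
    [3, 0, 0, 0, 0],
    [3, 0, 0, -0.5, 0],
    [3, 0, 0, -2, 0],
    [3, 0, 0, -4.5, 0],
    [3, 0, 0, -7.5, 0],
    [3, 0, 0, -10.5, 0],
    [3, 0, 0, -12.7, 0],
    [3, 0, 0, -13, 0],
    [3, 0, 0, -13, 0],
  ],
)

```text
time_s: 24.4
eef_pos: [538.7, 162.3, 228.4]
orientation: [0.0, 0.0, 1.0, 0.0]
force: [0.6, 0.3, -0.9]
width: 37.4
```

```bash
python3 -c "
from h import *
np.set_printoptions(precision=2,suppress=True)
go([433.8,-163.1,227]);snap('wrist','w16')"
```

```text
pos [538.73 162.28 228.39] ydir 89.9842190392262 shift cm [ 10.48 -32.54   0.1 ] w 37.38479539895524 t 24.4
```

View pics/w16.png

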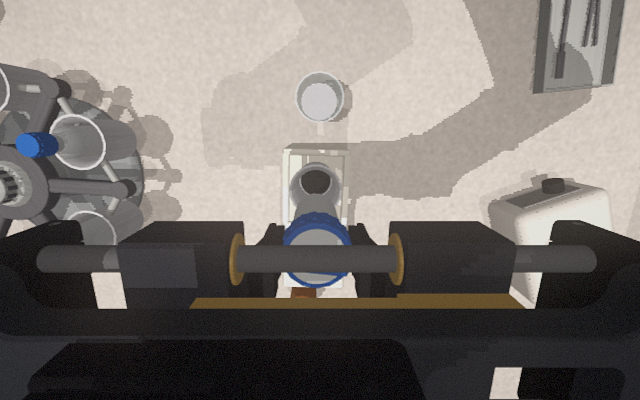

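>>> send_rows(
  series=[
    [3, 0.4, -1.2, 0, 0],
    [3, 1.4, -4.5, 0, 0],
    [3, 2.8, -8.7, 0, 0],
    [3, 4.2, -13, 0, 0],
    [3, 5.6, -17.3, 0, 0],
    [3, 7, -21.6, 0, 0],
    [3, 8.4, -26, 0, 0],
    [3, 9.6, -29.9, 0, 0],
    [3, 10.3, -32, 0, 0],
    [3, 10.5, -32.5, 0, 0],
  ],
)

```text
time_s: 25.45
eef_pos: [431.6, -164.9, 226.9]
orientation: [-0.001, 0.002, 1.0, 0.0]
force: [-0.3, 0.2, -1.0]
width: 37.4
```

>>> send_rows(
  series=[
    [3, 0, 0, 0, 0],
    [3, 0, 0, 0, 0],
    [3, 0, 0, 0, 0],
  ],
)

```text
time_s: 25.75
eef_pos: [434.1, -162.0, 227.8]
orientation: [-0.0, -0.001, 1.0, 0.0]
force: [0.2, 0.0, -0.7]
width: 37.2
```

```bash
python3 -c "
from h import *
np.set_printoptions(precision=2,suppress=True)
go([433.8,-163.1,99]);snap('wrist','w17');print(wproj([434,-163,92]))"
```

```text
pos [ 434.08 -162.01  227.8 ] ydir 90.07730257154456 shift cm [ 0.02 -0.11 12.88] w 37.2341375590153 t 25.75
[316.1  190.12]
```

View pics/w17.png

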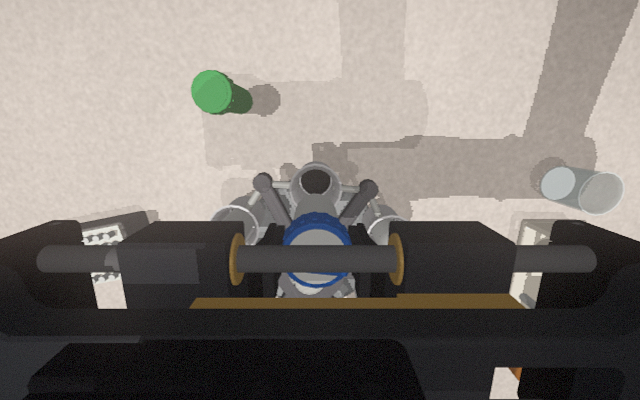

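>>> send_rows(
  series=[
    [3, 0, -0.05, 1, 0],
    [3, 0, -0.05, 3, 0],
    [3, 0, -0.05, 5.5, 0],
    [3, 0, -0.05, 8, 0],
    [3, 0, -0.05, 10, 0],
    [3, 0, -0.05, 11.5, 0],
    [3, 0, -0.05, 12.4, 0],
    [3, 0, -0.05, 12.7, 0],
    [3, 0, -0.05, 12.7, 0],
    [3, 0, -0.05, 12.7, 0],
  ],
)

```text
time_s: 26.8
eef_pos: [434.5, -163.3, 101.7]
orientation: [0.001, -0.0, 1.0, -0.0]
force: [0.8, 0.0, 0.4]
width: 37.5
```

```bash
python3 -c "
from h import *
np.set_printoptions(precision=2,suppress=True)
go([433.8,-163.1,98.5]);print(arm.sense()['force'])"
```

```text
pos [ 434.45 -163.29  101.65] ydir 90.01426394404629 shift cm [0.07 0.02 0.32] w 37.45709653244524 t 26.8
[0.83 0.   0.36]
```

>>> send_rows(
  series=[
    [3, 0, 0, 0.2, 0],
    [3, 0, 0, 0.28, 0],
    [3, 0, 0, 0.28, 0],
    [6, 0, 0, 0.28, 0],
    [6, 0, 0, 0.28, 0],
    [6, 0, 0, 0.28, 0],
    [6, 0, 0, -1, 0],
    [6, 0, 0, -4, 0],
    [6, 0, 0, -8, 0],
    [6, 0, 0, -12, 0],
  ],
)

```text
time_s: 27.8
eef_pos: [433.4, -163.3, 222.2]
orientation: [-0.001, 0.0, 1.0, -0.0]
force: [1.3, 0.4, 0.2]
width: 59.7
```

>>> send_rows(
  series=[
    [6, 1, 3, -1, 0],
    [6, 2, 7, -2, 0],
    [6, 3, 11, -3, 0],
    [6, 4, 15, -3, 0],
    [6, 4, 19, -3, 0],
    [6, 4, 23, -3, 0],
    [6, 4, 27, -3, 0],
    [6, 4, 31, -3, 0],
    [6, 4, 35, -3, 0],
    [6, 4, 36, -3, 0],
  ],
)

```text
time_s: 28.8
eef_pos: [393.9, 199.8, 251.0]
orientation: [0.0, -0.002, 1.0, 0.0]
force: [0.0, 0.1, 0.1]
width: 60.2
```

```bash
python3 - <<'E'
from h import *
np.set_printoptions(precision=1,suppress=True)
print(arm.sense()['eef_pos'])
for c in ('top','scene'):
    snap(c,c+'F')
    for t in tubes(c): print(c,*t)
    for l in ('beaker','bottle'):
        print(l,[(round(r['p'],2),toworld(c,r['xyz'])) for r in eyes.tip_of(c,l)])
a=cv2.imread('pics/topF.png')[100:310,210:470]; cv2.imwrite('pics/topFc.png',cv2.resize(a,None,fx=2.8,fy=2.8,interpolation=2))
a=cv2.imread('pics/sceneF.png')[80:320,180:460]; cv2.imwrite('pics/sceneFc.png',cv2.resize(a,None,fx=2.5,fy=2.5,interpolation=2))
E
```

```text
[393.9 199.8 251. ]
top tall 0.82 [ 339.3 -259.5    1.6]
top tall 0.73 [592.4 -80.2  36.2]
top tall 0.58 [ 476.8 -252.7   35.8]
top neck 0.71 [490.  -79.6  38.8]
top neck 0.56 [ 575.2 -257.6   30.8]
top low_ 0.86 [ 434.3 -165.5   32.7]
top low_ 0.71 [442.3 166.8  -3.3]
top low_ 0.56 [ 632.2 -175.2   37.3]
beaker [(0.85, array([445.9, 166.9,  -5.2])), (0.43, array([491.8, -79.7,  35. ]))]
bottle [(0.63, array([710.9, 139.8,  -1.2]))]
scene tall 0.93 [588.3 -84.   34.1]
scene tall 0.66 [ 336.2 -260.5   -3.3]
scene neck 0.69 [488. -81.  36.]
scene neck 0.67 [ 583.4 -260.5   38.8]
scene neck 0.21 [445.8 170.8  -3.2]
scene low_ 0.92 [ 637.6 -177.4   34.5]
scene low_ 0.88 [ 435.1 -165.8   31.9]
beaker [(0.63, array([441.9, 168.4,  -4. ]))]
bottle [(0.96, array([715.9, 143.5,  -3.1])), (0.74, array([488.9, -79.5,  36. ]))]
```

View pics/topFc.png

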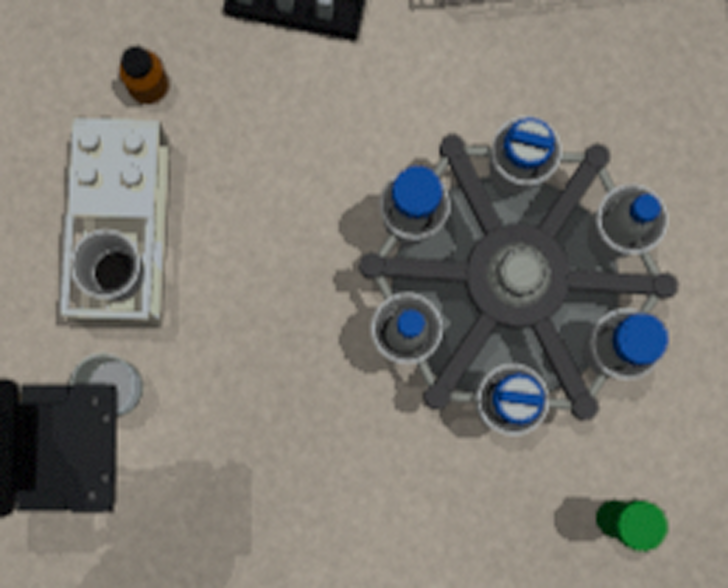

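View pics/sceneFc.png

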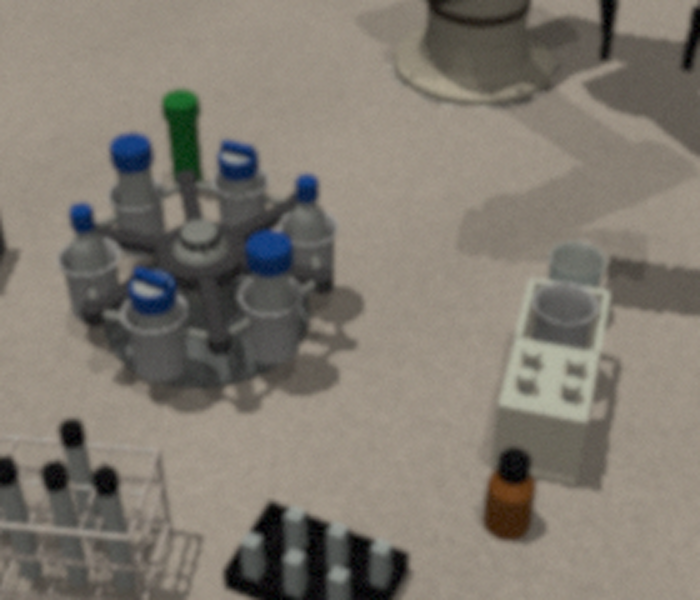

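The pairs sit opposite each other: low at top (529,143)/(518,400), tall at (416,190)/(640,338), neck at (410,322)/(646,208). All are seated and upright, and the beaker and bottle have not moved.

```bash
python3 -c "
from h import *
print(finish_job())"
```

```text
the job is handed in; nothing more can be done
None
```

I balanced the rotor in four moves and handed the job in at about 29 s of the 104 s limit. I parked one low tube in the stand, moved a tall tube into its cup, moved a neck tube into the tall one's cup, then put the low tube into the neck one's cup.

- **Pairs:** the final top and scene pictures show each of the three pairs in opposite cups. All six tubes look upright and fully down.
- **Positions:** the networks put all the tube undersides 31 to 39 mm above the bench, for a cup floor at 36 mm. The positions agree with the fitted cup centres to about 6 mm.
- **Bystanders:** the beaker and the bottle were found within about 5 mm of where they started, which is within the networks' error. The gripper is clear of everything.
- **Disagreements:**
  - The scene camera's network did not report the second tall tube this time. It shows clearly in both pictures, and the top camera reported it.
  - There were a few false reports, such as the beaker named as a low tube and a neck tube named as a bottle. I checked these against the pictures and discarded them.
  - The green look-alike was reported as a tall tube. I left it untouched.

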